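# Shut the snap-lid canister airtight

## Task

Shut the clear canister for storage, by pushing and pressing only: first push its open lid down until it lies shut, then press the green catch at its front down and in until it lies flush against the canister, and last press the round green vent plug in the lid fully home (it stays up until then so that the air can get out). Leave the canister standing where it is without shoving, tipping or lifting it, and disturb nothing else on the ledge.

Things in the scene. Friction and masses are not known exactly. Their poses are not given: they have to be found in the camera images.
- canister: loose clear acrylic canister with dried peppers in it, 160 x 160 mm, about 0.95 kg without its lid, on the ledge. Origin: centre of its underside. z up; its own -x side is the front with the catch (towards the robot, turned up to 0.4 rad either way), the lid's hinge is along its +x (back) side. The walls end 135 mm above the origin; the shut lid's top is at 149 mm.
- lid (a joint): angle of the dark grey lid in rad: 0 shut, larger = front edge raised (starts between 0.35 and 0.75). The lid is a 166 x 166 x 14 mm plate; its hinge axis runs along the canister's y at x = +83 mm, z = 135 mm in the canister's frame, and goes with the lid's underside. Stiff hinge: it stays where it is left; a light push of 1 to 2 N on its front half moves it down.
- lid_front (a point): middle of the lid's front edge, on its top face: 166 mm from the hinge axis along the lid, 14 mm above its underside. The top is flat but for the vent plug.
- catch (a joint): angle between the green snap catch and the lid's edge in rad: 0 hanging straight down (with the lid shut: flush against the canister's front), larger = swung out forwards and up (starts between 0.9 and 1.4, sticking out in front of the lid). Stiff hinge: it stays where it is left; 2 N at its free end, 4 to 8 N near the pin, move it.
- catch_tab (a point): middle of the outer face of the catch's lower half, 28 mm from its hinge pin. Green frame 60 mm wide, 36 mm long, 4 mm thick, a 2.5 mm round bead across its free end. Pin along the canister's y on the lid's front edge: with the lid shut at x = -85, z = 144 mm in the canister's frame; the shut catch hangs down to z = 108 mm, outer face at x = -89 mm, bead to -91.5 mm.
- vent (a joint): travel of the green vent plug in m: 0 up (open), 0.006 pressed fully home (shut). It slides square to the lid, stiffly (about 4 N), and stays where it is left.
- vent_top (a point): centre of the vent plug's top. Round green plug 30 mm across in the lid, 45 mm from the hinge axis on the lid's middle line; it stands 10 mm above the lid's top when up, 4 mm when home.
- bowl: yellow ceramic bowl, 144 mm across, 62 mm high, beside the canister; origin at the centre of its underside. Leave it alone.
- mill: dark wood pepper mill, 56 mm across, 152 mm high, beside the canister; origin at the centre of its underside. Leave it alone.
- tin: spice tin, 64 mm across, 85 mm high, in front of the canister and to the right; origin at the centre of its underside. Leave it alone.
- garlic: head of garlic, 58 mm across, 62 mm high, in front of the canister and to the left; origin at the centre of its underside. Leave it alone.
- spoon: beech spoon, 260 mm long, lying behind the canister; origin under its middle. Leave it alone.
Mind the look-alikes: they are no part of the job. There is more than one size of the canister; the job needs the larger.

How it is judged:
By the outcome, as a careful person would: the job done as asked, in the order asked, and still so for the second after the job is handed in, with the robot touching nothing.
It also fails if it takes over 48 s, if anything falls off the work surface, if the arm or the gripper's body presses on something with over 40 N, if the wrist force passes 120 N, or if a joint passes its speed limit or range.

## Robot

A 6-joint arm with a two-finger parallel gripper is mounted at the origin on the work surface. World frame = base frame: x ahead of the robot, y to its left, z up, the work surface at z = 0. Lengths are in m, angles in degrees, forces in N, time in s.
With the tool pointing down it reaches from about 0.375 to 0.9 m from the base axis. Payload 3.1 kg.
Tool frame: the origin (TCP) lies on the centre line of the jaws, within the pads' length; the fingertips stand 25 mm ahead of it and the grasp point (between the pads) lies 6 mm ahead of it; z points along the fingers, y is the line along which they close (so a half turn about z gives the same grasp; the last joint's range is limited). The gripper opens to 87 mm and grips with 3 to 60 N. Pads are 19 mm wide; open, the fingers measure 117 mm over their backs; the gripper's body (75 mm by 190 mm) begins 51 mm behind the grasp point.
Start: joints at [66.549, 30.224, 82.088, -0, 67.689, -10.227], TCP at [0.143, 0.608, 0.248] pointing down, gripper open.
Joint ranges: [-176.69, 176.69], [-43.24, 126.21], [12.49, 139.97], [-82, 262], [0, 151.66], [-163.58, 163.58]. Speed limits (degrees/s): [159.86, 159.86, 180, 180, 180, 180].

## Interface

Orientations are given as a 3x3 rotation matrix whose columns are the frame's x, y, z axes.
In Python, from rig import read_state, capture, camera_params, hand_in gives the robot as it stands.
- The arm moves only by the tool apply_moves, never from a script. Its argument "rows" is a list of rows, each an object of numbers: "x", "y", "z": the shift along the tool's x, y, z in mm; "rx", "ry", "rz": the turn, a rotation vector about the tool's x, y, z in units of 6 degrees (1.0 is 6 degrees); "claw": the closure in counts, from 0 (fully open) to 255 (shut). A call has 1 to 10 rows; each row is the pose to reach, as a shift and turn from the pose commanded when the call began, along the tool's axes at that moment; what a row does not reach only later rows make up. A row lasts 1/8 s, in which the tool goes at most 62.5 mm and 10.7 degrees, less where a joint would pass 70% of its speed; a pose out of reach is approached as far as the arm can. A call with a gripper value outside its range is refused whole. The fingers move at their own pace and stop on an object; the grip force is fixed at half the most. Time passes only in rows, so rows that repeat a pose let the fingers close. It gives the time, the measured TCP pose, the force, the opening and the grip force at its end, in the units of the state.
- read_state(): the state, without advancing time (a new reading comes with each control period).
- capture(name): name is "side" or "top" or "wrist"; returns (picture, depth): 400x640x3 uint8, red, green, blue; 400x640 float32, m along the optical axis (not along the pixel's ray), 0 where there is no reading.
- camera_params(name): a dict with "fx", "fy", "cx", "cy" (pixels), "D" ([k1, k2, p1, p2, k3] as OpenCV has them; the pictures are not rectified), "xyz" and "orientation" of the camera in the world. Camera axes: x right, y up, looking along -z (the intrinsics and any distortion apply to the point x, -y, -z); pixel columns grow to the right and rows downward; lengths in m; the calibration is good to about 2 mm. A picture is of the moment at which its call begins: read the wrist's pose just before it. camera_params takes no time and is no camera call; for the wrist camera it gives the pose at the moment of the call.
- hand_in(): hands the job in; it is judged then, once.
The state is a dict: "time_s": time; "joint_positions": joint angles; "qvel": joint speeds; "tau": joint torques, N m; "position": TCP position; "tcp_rot": TCP orientation; "force": force on the tool from outside, world axes, zero at the start; "moment": the same for the moment, N m; "opening": opening from 0.0 (shut) to 1.0 (fully open); "grasp_force": force on a finger pad.
Only numpy, scipy, OpenCV 4.12 (cv2) and the standard library are available. Lean on these libraries where they do the work, as an engineer would, in place of code of your own. Each camera call takes 0.05 s, during which the arm holds its last target. There are 200 camera calls.

## Working session

There is one attempt and no reset: what is moved stays moved. The work goes in short steps, Python scripts to look and compute and a tool call to move; the robot and the scene stay as the last step left them, time stands still between calls to the robot, and variables do not carry over. Pictures are saved under pics/ and viewed, at most 10 in all, crops included, and the job is handed in when it is done.

Besides the shell and the picture viewer there is one more tool, called after "Request:" by a JSON object that holds its "api" and its "payload". apply_moves: Moves the arm, as the interface text tells. Its arguments: {"type":"object","properties":{"rows":{"type":"array"}},"required":["rows"]}

```bash
mkdir -p pics; ls; cat > h.py <<'E'
import numpy as np, cv2
from rig import *
def snap(n,f):
    P=camera_params(n); im,d=capture(n); cv2.imwrite(f'pics/{f}.png',im[:,:,::-1]); np.savez(f'{f}.npz',im=im,d=d,**{k:np.array(v) for k,v in P.items()}); return f
def pts(f,uv):
    Z=np.load(f+'.npz'); K=np.array([[Z['fx'],0,Z['cx']],[0,Z['fy'],Z['cy']],[0,0,1.]])
    uv=np.array(uv,float).reshape(-1,2); n=cv2.undistortPoints(uv[:,None],K,Z['D'])[:,0]
    d=Z['d'][uv[:,1].astype(int),uv[:,0].astype(int)]
    c=np.c_[n[:,0]*d,-n[:,1]*d,-d]; R=np.array(Z['orientation']).reshape(3,3)
    return c@R.T+Z['xyz']
E
python3 - <<'E'
from h import *
snap('top','top1'); snap('side','side1')
for n in('top','side'): P=camera_params(n); print(n,P)
s=read_state(); print(s['time_s'],s['position'],s['tcp_rot'],s['force'])
E
```

```text
pics
top {'fx': 390.3555193259672, 'fy': 390.3555193259672, 'cx': 318.8524128283087, 'cy': 192.90189504285905, 'D': array([-0.00153534,  0.        ,  0.        ,  0.        ,  0.        ]), 'xyz': array([0.49867739, 0.079238  , 0.94489077]), 'orientation': array([[ 0.01366302,  0.99382253, -0.11013676],
       [-0.99988624,  0.0128758 , -0.00785574],
       [-0.00638912,  0.11023157,  0.9938854 ]])}
side {'fx': 377.53635711645, 'fy': 377.53635711645, 'cx': 317.2696940740628, 'cy': 199.30252164917812, 'D': array([-0.03347024,  0.        ,  0.        ,  0.        ,  0.        ]), 'xyz': array([0.43542484, 0.74570391, 0.63666198]), 'orientation': array([[-0.97743886,  0.10730031, -0.18193383],
       [-0.21029159, -0.57497495,  0.79068404],
       [-0.01976675,  0.81110446,  0.58456722]])}
0.1 [0.14271534 0.60785391 0.24667614] [[-9.73482776e-01  2.28759061e-01 -7.59762946e-04]
 [ 2.28760085e-01  9.73481178e-01 -1.79409774e-03]
 [ 3.29198813e-04 -1.92032669e-03 -9.99998102e-01]] [-0.28909972 -0.00551363  0.93595382]
```

View pics/top1.png

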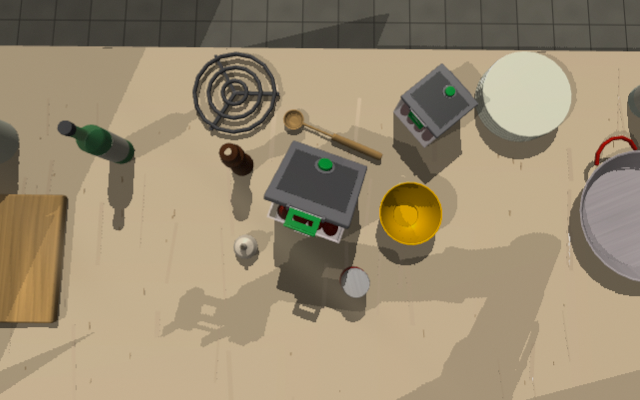

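View pics/side1.png

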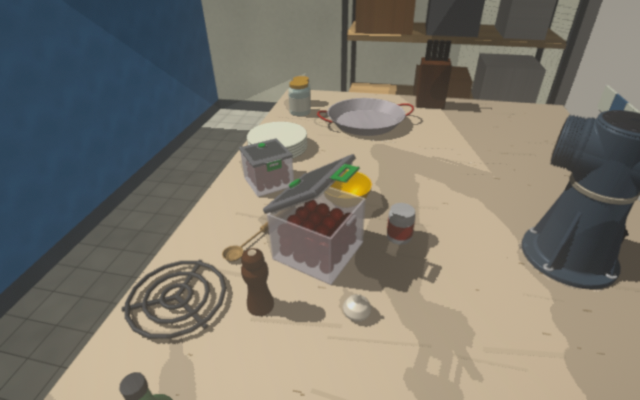

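The top view shows two candidates. The larger canister has its lid centre at (318,185), its catch at (303,220) and its vent at (325,165). The smaller look-alike is at (437,105), with its catch at (416,119) and vent at (450,91). I choose the larger one. The tin is at (355,282), garlic (245,245), mill (236,158) and bowl (410,213). I'll check the choice in a close crop.

```bash
python3 - <<'E'
from h import *
im=cv2.imread('pics/top1.png')[130:255,230:390]
cv2.imwrite('pics/crop1.png',cv2.resize(im,None,fx=5,fy=4.8*5/4.8,interpolation=cv2.INTER_CUBIC)[:600])
Z=np.load('top1.npz'); rgb=Z['im'].astype(int)
# all pixels to world
vv,uu=np.mgrid[120:310,220:450]; uv=np.c_[uu.ravel(),vv.ravel()]; W=pts('top1',uv); C=rgb[uv[:,1],uv[:,0]]
# lid plane: grey dark pixels with height>0.12
g=(abs(C[:,0]-C[:,1])<14)&(abs(C[:,1]-C[:,2])<14)&(C.max(1)<110)&(W[:,2]>.125)&(uv[:,0]<372)&(uv[:,1]<226)
L=W[g]; c=L.mean(0)
for _ in range(3):
    c=L.mean(0); n=np.linalg.svd(L-c,full_matrices=False)[2][2]; n*=np.sign(n[2]); L=L[abs((L-c)@n)<.004]
print('lid n',len(L),c,n,'angle',np.arccos(n[2]),'yaw dir n_xy',np.degrees(np.arctan2(n[1],n[0])))
r=cv2.minAreaRect((L[:,:2]*1000).astype(np.float32)); print(r,cv2.boxPoints(r))
gr=(C[:,1]>C[:,0]+40)&(C[:,1]>C[:,2]+40)
for nm,m in(('catch',gr&(uv[:,1]>195)&(uv[:,0]<340)),('vent',gr&(uv[:,1]<180)&(uv[:,0]<340))):
    q=W[m]; print(nm,len(q),np.median(q,0),q.min(0),q.max(0))
print(pts('top1',[(355,280),(245,245),(229,152),(410,213),(237,160)]))
E
```

```text
lid n 677 [0.60034848 0.08824143 0.20203094] [ 0.5904218  -0.19658993  0.78278637] angle 0.6716654284524445 yaw dir n_xy -18.415964726593916
((600.7172241210938, 87.31193542480469), (165.24066162109375, 23.322261810302734), 77.13023376464844) [[570.94653     9.364471 ]
 [593.68286     4.1697693]
 [630.4879    165.2594   ]
 [607.7516    170.4541   ]]
catch 541 [0.52198621 0.11469656 0.24454225] [0.49867739 0.079238   0.00601233] [0.54845242 0.15042803 0.94489077]
vent 134 [0.6416863  0.07395133 0.18275674] [0.63025639 0.0598661  0.17261879] [0.65497607 0.08777015 0.189423  ]
[[ 4.05495492e-01  5.26214614e-03  8.44754405e-02]
 [ 4.76414188e-01  2.52499726e-01  5.12875995e-02]
 [ 7.02167837e-01  3.09952491e-01 -4.55913025e-04]
 [ 5.57064654e-01 -1.33346758e-01  4.50811345e-03]
 [ 6.59389026e-01  2.63147337e-01  1.17751808e-01]]
```

View pics/crop1.png

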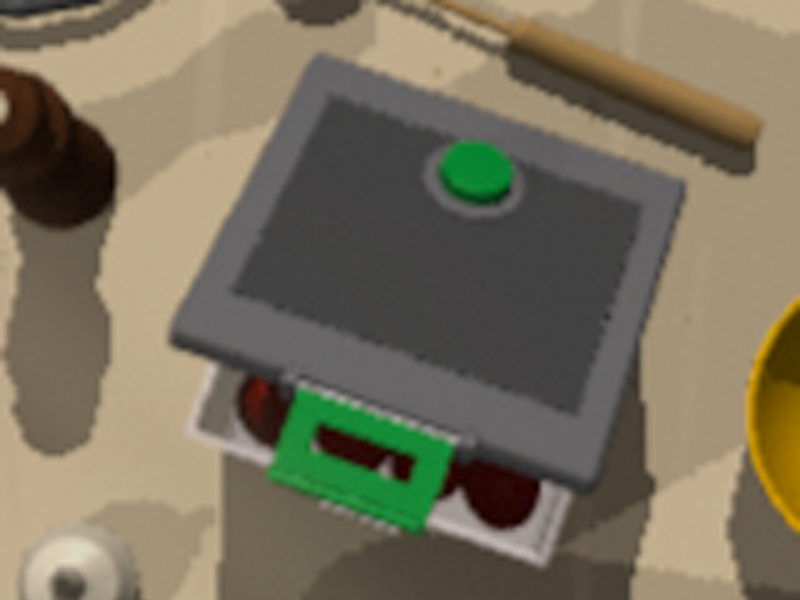

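The crop confirms the choice: a dark lid tilted open, the green vent at full-image (325,164), and the green catch frame from about (287,212) to (320,222) at the front. The lid corners are near (294,142), (366,167), (350,225) and (266,198). I'll refit the lid over that polygon.

```bash
python3 - <<'E'
from h import *
Z=np.load('top1.npz'); K=np.array([[Z['fx'],0,Z['cx']],[0,Z['fy'],Z['cy']],[0,0,1.]])
cor=np.array([(293.6,141.6),(366.6,167),(350,225),(265,197)])
m=np.zeros((400,640),np.uint8); cv2.fillPoly(m,[cor.astype(np.int32)],1); m=cv2.erode(m,np.ones((9,9))); cv2.circle(m,(325,165),12,0,-1)
v,u=np.nonzero(m); L=pts('top1',np.c_[u,v])
for _ in range(4):
    c=np.median(L,0); c=L.mean(0); n=np.linalg.svd(L-c,full_matrices=False)[2][2]; n*=np.sign(n[2]); e=abs((L-c)@n); L=L[e<max(.004,2*e.std())]
th=np.arccos(n[2]); yaw=np.arctan2(n[1],n[0]); print('lid',len(L),c,n,th,'yaw',yaw,'res',e.std())
q=cv2.undistortPoints(cor[:,None],K,Z['D'])[:,0]; D=np.c_[q[:,0],-q[:,1],-np.ones(4)]@np.array(Z['orientation']).T
X=Z['xyz']+D*(((c-Z['xyz'])@n)/(D@n))[:,None]; print(X,[np.linalg.norm(X[i]-X[i-1]) for i in range(4)])
ey=X[0]-X[1]+X[3]-X[2]; print('yaw from edges',np.arctan2(-ey[0],ey[1]))
ctr=X.mean(0); back=X[:2].mean(0)
ex=np.array([np.cos(yaw),np.sin(yaw),0])
al=np.array([ex[0]*np.cos(th),ex[1]*np.cos(th),-np.sin(th)])
hin=ctr+al*.083-n*.014; print('centre',ctr,'hinge',hin,'origin',hin-ex*.083-[0,0,.135],'front',ctr-al*.083)
gr=[(u,v) for v in range(155,176) for u in range(312,340) if Z['im'][v,u,1]>Z['im'][v,u,0]+40.]
P=pts('top1',gr); print('vent',np.median(P,0),'height',np.median((P-c)@n))
gr=[(u,v) for v in range(200,240) for u in range(280,325) if int(Z['im'][v,u,1])>int(Z['im'][v,u,0])+40]
P=pts('top1',gr);P=P[(P[:,2]>.2)&(P[:,2]<.3)]; nn=np.linalg.svd(P-P.mean(0))[2][2]; print('catch',P.mean(0),nn*np.sign(nn[2]),P.min(0),P.max(0))
E
```

```text
lid 3464 [0.59700359 0.08766188 0.20418097] [ 0.54148663 -0.1879659   0.81942727] 0.6103852326638117 yaw -0.33411515545549486 res 0.0006022924939989754
[[ 0.69276726  0.13930409  0.15274532]
 [ 0.64142915 -0.01199043  0.15196512]
 [ 0.51934991  0.0280998   0.24183262]
 [ 0.56751686  0.18175078  0.24524889]] [np.float64(0.16138864601355907), np.float64(0.1597693410741345), np.float64(0.15680157772272565), np.float64(0.16106007423657806)]
yaw from edges -0.3154112543422329
centre [0.60526579 0.08429106 0.19794799] hinge [0.66193641 0.06461903 0.1389018 ] origin [0.58352624 0.0918375  0.0039018 ] front [0.54101436 0.10659462 0.24552219]
vent [0.64130168 0.07389553 0.1825727 ] height 0.008847640394949384
catch [0.52359436 0.11529287 0.24477079] [ 0.09183428 -0.03080911  0.99529758] [0.49879522 0.08208922 0.24008694] [0.54845242 0.14833466 0.25056069]
```

Request:
{"api": "apply_moves", "payload": {"rows": [{"z": -60,"claw": 255},{"x": -54,"y": -40,"z": -63,"rz": 0.9,"claw": 255},{"x": -108,"y": -80,"z": -63,"rz": 0.9,"claw": 255},{"x": -160,"y": -120,"z": -63,"rz": 0.9,"claw": 255},{"x": -210,"y": -158,"z": -63,"rz": 0.9,"claw": 255},{"x": -260,"y": -195,"z": -63,"rz": 0.9,"claw": 255},{"x": -310,"y": -230,"z": -63,"rz": 0.9,"claw": 255},{"x": -360,"y": -268,"z": -63,"rz": 0.9,"claw": 255},{"x": -410,"y": -305,"z": -63,"rz": 0.9,"claw": 255},{"x": -460,"y": -342,"z": -63,"rz": 0.9,"claw": 255}]}}

```text
validation failed for argument at $.ro...
```

```bash
cat >> h.py <<'E'
O=np.array([.584,.0922,.002]); YAW=-.325
EX=np.array([np.cos(YAW),np.sin(YAW),0]); EY=np.array([-np.sin(YAW),np.cos(YAW),0]); B=np.c_[EX,EY,[0,0,1]]
def where(*targets):
    "tip position in canister frame (mm) and tool shifts (mm) to wanted tip positions"
    s=read_state(); R=np.array(s['tcp_rot']); p=np.array(s['position']); tip=p+R[:,2]*.025
    print('t',round(s['time_s'],2),'tip can',np.round((tip-O)@B*1e3,1),'F can',np.round(np.array(s['force'])@B,2),'rz units',round(np.degrees(np.arctan2(R[1,1],R[0,1])-(YAW+np.pi/2))/6,2),'z',np.round(R[:,2],3))
    for t in targets: print(t,'->',np.round(R.T@(O+B@np.array(t)/1e3-tip)*1e3,1))
E
python3 - <<'E'
from h import *
where((-10,0,275),(-10,0,240),(-40,0,150))
E
```

```text
t 0.1 tip can [-582.8  347.7  219.7] F can [-0.27 -0.1   0.94] rz units 0.9 z [-0.001 -0.002 -1.   ]
(-10, 0, 275) -> [-537.6 -400.1  -54.7]
(-10, 0, 240) -> [-537.6 -400.1  -19.7]
(-40, 0, 150) -> [-507.8 -397.1   70.3]
```

Request:
{"api": "apply_moves", "payload": {"rows": [{"x": 0,"y": 0,"z": -60,"rx": 0,"ry": 0,"rz": 0,"claw": 255},{"x": -54,"y": -40,"z": -63,"rx": 0,"ry": 0,"rz": 0.9,"claw": 255},{"x": -108,"y": -80,"z": -63,"rx": 0,"ry": 0,"rz": 0.9,"claw": 255},{"x": -160,"y": -120,"z": -63,"rx": 0,"ry": 0,"rz": 0.9,"claw": 255},{"x": -210,"y": -158,"z": -63,"rx": 0,"ry": 0,"rz": 0.9,"claw": 255},{"x": -260,"y": -195,"z": -63,"rx": 0,"ry": 0,"rz": 0.9,"claw": 255},{"x": -310,"y": -230,"z": -63,"rx": 0,"ry": 0,"rz": 0.9,"claw": 255},{"x": -360,"y": -268,"z": -63,"rx": 0,"ry": 0,"rz": 0.9,"claw": 255},{"x": -410,"y": -305,"z": -63,"rx": 0,"ry": 0,"rz": 0.9,"claw": 255},{"x": -460,"y": -342,"z": -63,"rx": 0,"ry": 0,"rz": 0.9,"claw": 255}]}}

```text
time_s: 1.35
position: [0.5064, 0.1767, 0.3103]
tcp_rot: [[-0.948, 0.32, -0.0], [0.32, 0.948, 0.0], [0.001, 0.0, -1.0]]
force: [-0.0, 0.6, -0.2]
opening: 0.024
grasp_force: 0.0
```

Request:
{"api": "apply_moves", "payload": {"rows": [{"x": -42,"y": -26,"z": 0,"rx": 0,"ry": 0,"rz": 0,"claw": 255},{"x": -83,"y": -51,"z": 0,"rx": 0,"ry": 0,"rz": 0,"claw": 255},{"x": -83,"y": -51,"z": 20,"rx": 0,"ry": 0,"rz": 0,"claw": 255},{"x": -83,"y": -51,"z": 40,"rx": 0,"ry": 0,"rz": 0,"claw": 255},{"x": -83,"y": -51,"z": 40,"rx": 0,"ry": 0,"rz": 0,"claw": 255}]}}

```text
time_s: 1.98
position: [0.5665, 0.1034, 0.2686]
tcp_rot: [[-0.947, 0.32, -0.005], [0.32, 0.948, 0.0], [0.005, -0.002, -1.0]]
force: [0.5, -0.4, 0.7]
opening: 0.006
grasp_force: 0.0
```

```bash
python3 - <<'E'
from h import *
where((-10,0,240),(-40,0,160))
E
```

```text
t 1.98 tip can [-20.3   5.  241.6] F can [ 0.6  -0.22  0.67] rz units -0.0 z [-0.005  0.    -1.   ]
(-10, 0, 240) -> [-10.3  -5.    1.5]
(-40, 0, 160) -> [19.3 -4.9 81.7]
```

Request:
{"api": "apply_moves", "payload": {"rows": [{"x": 2,"y": 0,"z": 10,"rx": 0,"ry": 0,"rz": 0,"claw": 255},{"x": 5,"y": 0,"z": 20,"rx": 0,"ry": 0,"rz": 0,"claw": 255},{"x": 9,"y": 0,"z": 30,"rx": 0,"ry": 0,"rz": 0,"claw": 255},{"x": 13,"y": 0,"z": 40,"rx": 0,"ry": 0,"rz": 0,"claw": 255},{"x": 17,"y": 0,"z": 50,"rx": 0,"ry": 0,"rz": 0,"claw": 255},{"x": 20,"y": 0,"z": 60,"rx": 0,"ry": 0,"rz": 0,"claw": 255},{"x": 22,"y": 0,"z": 70,"rx": 0,"ry": 0,"rz": 0,"claw": 255},{"x": 24,"y": 0,"z": 80,"rx": 0,"ry": 0,"rz": 0,"claw": 255},{"x": 24,"y": 0,"z": 80,"rx": 0,"ry": 0,"rz": 0,"claw": 255}]}}

```text
time_s: 3.1
position: [0.5444, 0.1113, 0.1894]
tcp_rot: [[-0.948, 0.319, -0.002], [0.319, 0.948, -0.0], [0.002, -0.001, -1.0]]
force: [0.1, -0.5, -0.3]
opening: 0.006
grasp_force: 0.0
```

```bash
python3 - <<'E'
from h import *
where((-50,0,151))
E
```

```text
t 3.1 tip can [-43.6   5.4 162.4] F can [ 0.25 -0.46 -0.34] rz units -0.0 z [-0.002 -0.    -1.   ]
(-50, 0, 151) -> [ 6.3 -5.4 11.5]
```

Request:
{"api": "apply_moves", "payload": {"rows": [{"x": 2,"y": -3,"z": 4,"rx": 0,"ry": 0,"rz": 0,"claw": 255},{"x": 4,"y": -5,"z": 8,"rx": 0,"ry": 0,"rz": 0,"claw": 255},{"x": 4,"y": -5,"z": 11,"rx": 0,"ry": 0,"rz": 0,"claw": 255},{"x": 4,"y": -5,"z": 11,"rx": 0,"ry": 0,"rz": 0,"claw": 255}]}}

```text
time_s: 3.6
position: [0.5396, 0.1078, 0.1794]
tcp_rot: [[-0.948, 0.319, -0.0], [0.319, 0.948, -0.0], [0.0, -0.0, -1.0]]
force: [-1.0, -0.4, 0.6]
opening: 0.004
grasp_force: 0.0
```

```bash
python3 - <<'E'
from h import *
where(); snap('side','side2'); im=cv2.imread('pics/side2.png')[130:290,220:433]; cv2.imwrite('pics/crop2.png',cv2.resize(im,None,fx=3.75,fy=3.75,interpolation=cv2.INTER_CUBIC))
E
```

```text
t 3.6 tip can [-47.1   0.6 152.4] F can [-0.81 -0.67  0.58] rz units -0.0 z [-0. -0. -1.]
```

View pics/crop2.png

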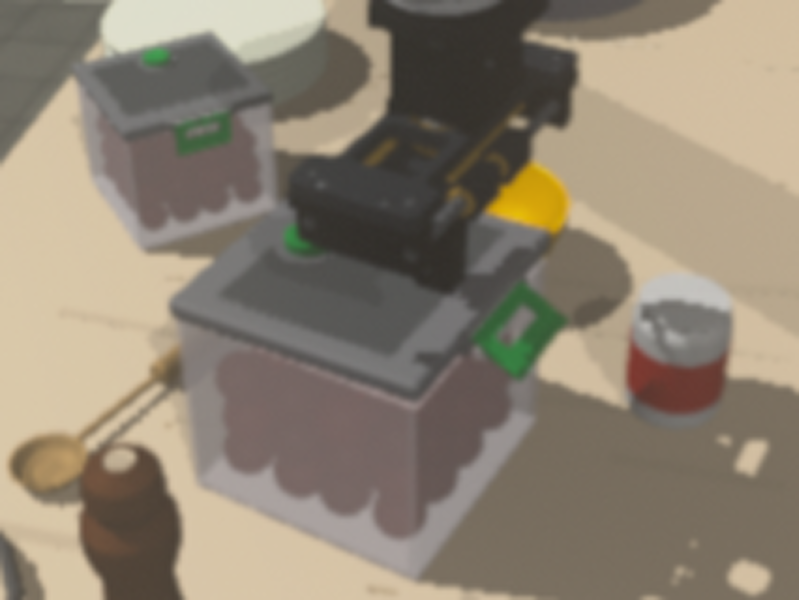

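The crop shows the lid almost shut under the fingertips at about (450,270). The catch at (518,330) is still sticking out and the vent at (300,240) is up. I'll press on in small steps until the force rises.

Request:
{"api": "apply_moves", "payload": {"rows": [{"x": 0,"y": 0,"z": 2,"rx": 0,"ry": 0,"rz": 0,"claw": 255},{"x": 0,"y": 0,"z": 4,"rx": 0,"ry": 0,"rz": 0,"claw": 255},{"x": 0,"y": 0,"z": 4,"rx": 0,"ry": 0,"rz": 0,"claw": 255},{"x": 0,"y": 0,"z": 4,"rx": 0,"ry": 0,"rz": 0,"claw": 255}]}}

```text
time_s: 4.15
position: [0.5398, 0.1078, 0.1755]
tcp_rot: [[-0.948, 0.319, 0.0], [0.319, 0.948, -0.0], [-0.0, -0.0, -1.0]]
force: [0.1, 0.8, 0.5]
opening: 0.001
grasp_force: 0.0
```

Request:
{"api": "apply_moves", "payload": {"rows": [{"x": 0,"y": 0,"z": 1,"rx": 0,"ry": 0,"rz": 0,"claw": 255},{"x": 0,"y": 0,"z": 2,"rx": 0,"ry": 0,"rz": 0,"claw": 255},{"x": 0,"y": 0,"z": 2,"rx": 0,"ry": 0,"rz": 0,"claw": 255},{"x": 0,"y": 0,"z": 2,"rx": 0,"ry": 0,"rz": 0,"claw": 255}]}}

```text
time_s: 4.65
position: [0.5399, 0.1079, 0.1744]
tcp_rot: [[-0.948, 0.319, 0.001], [0.319, 0.948, -0.0], [-0.001, 0.0, -1.0]]
force: [-2.0, 0.9, 5.3]
opening: 0.005
grasp_force: 2.6
```

Request:
{"api": "apply_moves", "payload": {"rows": [{"x": 0,"y": 0,"z": 1,"rx": 0,"ry": 0,"rz": 0,"claw": 255},{"x": 0,"y": 0,"z": 1.5,"rx": 0,"ry": 0,"rz": 0,"claw": 255},{"x": 0,"y": 0,"z": 1.5,"rx": 0,"ry": 0,"rz": 0,"claw": 255}]}}

```text
time_s: 5.03
position: [0.5399, 0.1079, 0.1742]
tcp_rot: [[-0.948, 0.319, 0.001], [0.319, 0.948, -0.0], [-0.001, 0.0, -1.0]]
force: [-4.5, 0.1, 13.4]
opening: 0.005
grasp_force: 6.8
```

Request:
{"api": "apply_moves", "payload": {"rows": [{"x": 0,"y": 0,"z": -25,"rx": 0,"ry": 0,"rz": 0,"claw": 255},{"x": 0,"y": 0,"z": -75,"rx": 0,"ry": 0,"rz": 0,"claw": 255},{"x": 50,"y": 0,"z": -110,"rx": 0,"ry": 0,"rz": 0,"claw": 255},{"x": 110,"y": 0,"z": -110,"rx": 0,"ry": 0,"rz": 0,"claw": 255},{"x": 160,"y": 0,"z": -110,"rx": 0,"ry": 0,"rz": 0,"claw": 255},{"x": 160,"y": 0,"z": -110,"rx": 0,"ry": 0,"rz": 0,"claw": 255},{"x": 160,"y": 0,"z": -110,"rx": 0,"ry": 0,"rz": 0,"claw": 255}]}}

```text
time_s: 5.9
position: [0.3892, 0.159, 0.2825]
tcp_rot: [[-0.948, 0.319, 0.002], [0.319, 0.948, 0.0], [-0.002, 0.001, -1.0]]
force: [0.9, -1.0, 0.0]
opening: 0.006
grasp_force: 0.0
```

```bash
python3 - <<'E'
from h import *
where(); snap('top','top3'); im=cv2.imread('pics/top3.png')[130:250,230:390]; cv2.imwrite('pics/crop3.png',cv2.resize(im,None,fx=5,fy=5,interpolation=cv2.INTER_CUBIC))
E
```

```text
t 5.9 tip can [-205.9    1.2  255.5] F can [ 1.16 -0.7   0.05] rz units 0.0 z [ 0.002  0.    -1.   ]
```

View pics/crop3.png

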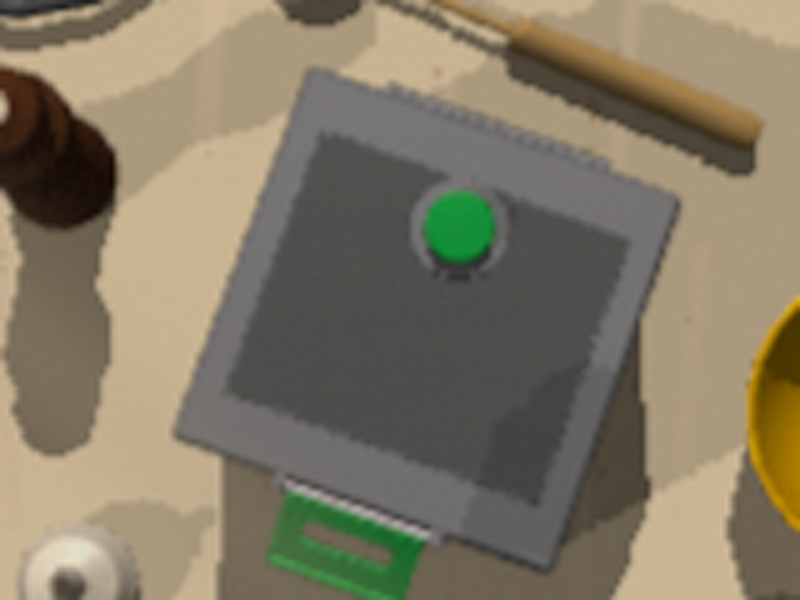

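The lid now lies shut. Its full-image corners are at (292.4,143.6), (365.8,170), (339.6,244.4) and (265.4,216.8). The vent is up at (322,175), and the catch sticks out between about (283,238) and (313,247). I'll do the second measurement from this picture.

```bash
python3 - <<'E'
from h import *
Z=np.load('top3.npz'); K=np.array([[Z['fx'],0,Z['cx']],[0,Z['fy'],Z['cy']],[0,0,1.]])
cor=np.array([(292.4,143.6),(365.8,170),(339.6,244.4),(265.4,216.8)])
m=np.zeros((400,640),np.uint8); cv2.fillPoly(m,[cor.astype(np.int32)],1); m=cv2.erode(m,np.ones((9,9))); cv2.circle(m,(322,176),12,0,-1)
v,u=np.nonzero(m); L=pts('top3',np.c_[u,v]); c=np.median(L,0); L=L[abs(L[:,2]-c[2])<.02]; n=np.linalg.svd(L-L.mean(0),full_matrices=False)[2][2]; n*=np.sign(n[2]); print('lid z',c,n)
q=cv2.undistortPoints(cor[:,None],K,Z['D'])[:,0]; D=np.c_[q[:,0],-q[:,1],-np.ones(4)]@np.array(Z['orientation']).T
X=Z['xyz']+D*((c[2]-Z['xyz'][2])/D[:,2])[:,None]; print(X,[np.linalg.norm(X[i]-X[i-1]) for i in range(4)])
ey=X[0]-X[1]+X[3]-X[2]; ex=X[0]+X[1]-X[2]-X[3]; print('yaw',np.arctan2(-ey[0],ey[1]),np.arctan2(ex[1],ex[0]),'ctr',X.mean(0), (X.mean(0)-O)@B)
im=Z['im'].astype(int)
for nm,(a,b,c0,d) in dict(vent=(160,190,305,340),catch=(222,260,275,325)).items():
    g=[(u,v) for v in range(a,b) for u in range(c0,d) if im[v,u,1]>im[v,u,0]+40]
    P=(pts('top3',g)-O)@B*1e3; P=P[P[:,2]>100]; nn=np.linalg.svd(P-P.mean(0),full_matrices=False)[2][2]; print(nm,len(P),P.mean(0),np.percentile(P,[2,98],axis=0),nn*np.sign(nn[2]))
E
```

```text
lid z [0.57944017 0.09777989 0.14983342] [-2.33002656e-04  3.45183525e-04  9.99999913e-01]
[[ 0.68920499  0.14193269  0.14983342]
 [ 0.63552418 -0.01058914  0.14983342]
 [ 0.48271561  0.04220372  0.14983342]
 [ 0.53638848  0.19374527  0.14983342]] [np.float64(0.16136118319074905), np.float64(0.161692724426772), np.float64(0.16167109774650268), np.float64(0.1607657268411782)]
yaw -0.3394013721959376 -0.3297693356302043 ctr [0.58595832 0.09182313 0.14983342] [0.00197613 0.00026817 0.14783342]
vent 165 [ 39.01893058   0.7900899  166.44684752] [[ 26.90885087 -11.90426554 149.68229638]
 [ 53.81106366  14.28177868 161.25609536]] [-0.2487741   0.96847515  0.01293606]
catch 330 [-99.67109176   1.66660615 138.56153299] [[-113.72924517  -25.48896694  128.46532582]
 [ -84.53846753   30.08755816  146.00578186]] [-0.9977523   0.03309433  0.05826765]
```

```bash
sed -i 's/^O=.*/O=np.array([.5855,.0918,.0005]); YAW=-.333/' h.py; python3 - <<'E'
from h import *
where((-123,0,150),(-123,0,137),(38,0,175))
E
```

```text
t 5.95 tip can [-206.9   -0.6  256.9] F can [-0.92  0.48  0.65] rz units 0.07 z [ 0.002  0.    -1.   ]
(-123, 0, 150) -> [-8.370e+01 -1.000e-01  1.071e+02]
(-123, 0, 137) -> [-8.370e+01 -1.000e-01  1.201e+02]
(38, 0, 175) -> [-244.7   -1.4   82.4]
```

Request:
{"api": "apply_moves", "payload": {"rows": [{"x": -30,"y": 0,"z": 40,"rx": 0,"ry": 0,"rz": 0.07,"claw": 255},{"x": -60,"y": 0,"z": 80,"rx": 0,"ry": 0,"rz": 0.07,"claw": 255},{"x": -83,"y": 0,"z": 100,"rx": 0,"ry": 0,"rz": 0.07,"claw": 255},{"x": -83,"y": 0,"z": 115,"rx": 0,"ry": 0,"rz": 0.07,"claw": 255},{"x": -83,"y": 0,"z": 115,"rx": 0,"ry": 0,"rz": 0.07,"claw": 255},{"x": -83,"y": 0,"z": 115,"rx": 0,"ry": 0,"rz": 0.07,"claw": 255}]}}

```text
time_s: 6.7
position: [0.4676, 0.1322, 0.1672]
tcp_rot: [[-0.945, 0.327, 0.001], [0.327, 0.945, 0.0], [-0.001, 0.0, -1.0]]
force: [-0.9, -0.0, 0.4]
opening: 0.005
grasp_force: 0.0
```

```bash
python3 - <<'E'
from h import *
where((-121,0,131),(-117,0,125.5),(-112,0,120.5),(-106,0,117),(-101,0,115))
E
```

```text
t 6.7 tip can [-124.6   -0.3  141.7] F can [-0.8  -0.3   0.42] rz units 0.0 z [ 0.001  0.    -1.   ]
(-121, 0, 131) -> [-3.6  0.3 10.7]
(-117, 0, 125.5) -> [-7.6  0.3 16.2]
(-112, 0, 120.5) -> [-12.6   0.3  21.2]
(-106, 0, 117) -> [-18.6   0.3  24.7]
(-101, 0, 115) -> [-23.6   0.3  26.7]
```

Request:
{"api": "apply_moves", "payload": {"rows": [{"x": -2,"y": 0,"z": 6,"rx": 0,"ry": 0,"rz": 0,"claw": 255},{"x": -3.5,"y": 0,"z": 11,"rx": 0,"ry": 0,"rz": 0,"claw": 255},{"x": -5.5,"y": 0,"z": 14,"rx": 0,"ry": 0,"rz": 0,"claw": 255},{"x": -7.5,"y": 0,"z": 17,"rx": 0,"ry": 0,"rz": 0,"claw": 255},{"x": -10,"y": 0,"z": 20,"rx": 0,"ry": 0,"rz": 0,"claw": 255},{"x": -12.5,"y": 0,"z": 22,"rx": 0,"ry": 0,"rz": 0,"claw": 255},{"x": -12.5,"y": 0,"z": 22,"rx": 0,"ry": 0,"rz": 0,"claw": 255}]}}

```text
time_s: 7.58
position: [0.4785, 0.1283, 0.1447]
tcp_rot: [[-0.945, 0.326, -0.001], [0.326, 0.945, -0.0], [0.001, -0.0, -1.0]]
force: [0.4, 0.0, 0.3]
opening: 0.006
grasp_force: 0.3
```

```bash
python3 - <<'E'
from h import *
where((-101,0,115))
snap('side','side4'); im=cv2.imread('pics/side4.png')[160:290,270:433]; cv2.imwrite('pics/crop4.png',cv2.resize(im,None,fx=4.5,fy=4.5,interpolation=cv2.INTER_CUBIC))
E
```

```text
t 7.58 tip can [-113.    -0.5  119.2] F can [0.35 0.16 0.28] rz units 0.0 z [-0.001 -0.    -1.   ]
(-101, 0, 115) -> [-12.    0.4   4.2]
```

View pics/crop4.png

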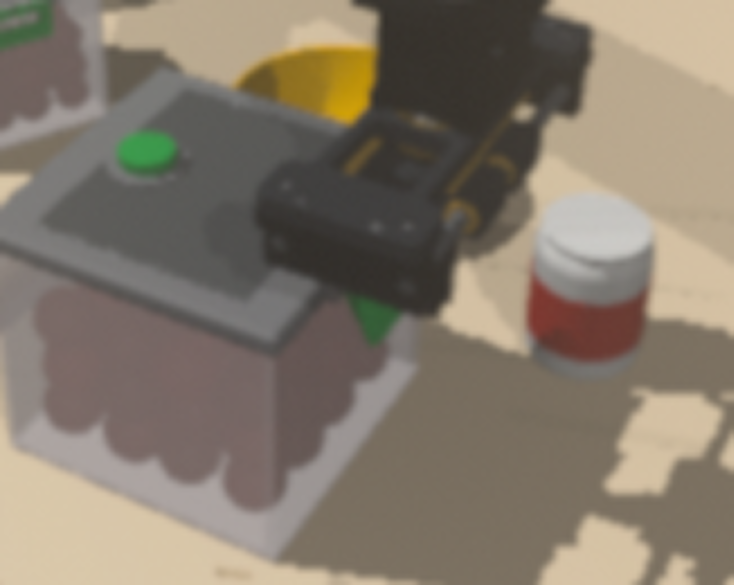

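The crop shows the fingertips folding the catch, green at (375,320), downwards. The vent at (147,152) is up and untouched. I'll keep pushing in with small steps.

Request:
{"api": "apply_moves", "payload": {"rows": [{"x": -3,"y": 0,"z": 2,"rx": 0,"ry": 0,"rz": 0,"claw": 255},{"x": -6,"y": 0,"z": 3,"rx": 0,"ry": 0,"rz": 0,"claw": 255},{"x": -9,"y": 0,"z": 4,"rx": 0,"ry": 0,"rz": 0,"claw": 255},{"x": -9,"y": 0,"z": 4,"rx": 0,"ry": 0,"rz": 0,"claw": 255}]}}

```text
time_s: 8.12
position: [0.4869, 0.1254, 0.1406]
tcp_rot: [[-0.945, 0.326, -0.001], [0.326, 0.945, -0.0], [0.001, -0.0, -1.0]]
force: [-1.8, 0.5, -0.1]
opening: 0.006
grasp_force: 0.8
```

Request:
{"api": "apply_moves", "payload": {"rows": [{"x": -1,"y": 0,"z": 0,"rx": 0,"ry": 0,"rz": 0,"claw": 255},{"x": -2,"y": 0,"z": 0,"rx": 0,"ry": 0,"rz": 0,"claw": 255},{"x": -2,"y": 0,"z": 0,"rx": 0,"ry": 0,"rz": 0,"claw": 255}]}}

```text
time_s: 8.5
position: [0.4886, 0.1247, 0.1409]
tcp_rot: [[-0.945, 0.326, -0.001], [0.326, 0.945, -0.0], [0.001, -0.001, -1.0]]
force: [-2.5, -0.2, -1.6]
opening: 0.004
grasp_force: 1.2
```

```bash
python3 - <<'E'
from h import *
where((-98.5,0,115))
E
```

```text
t 8.5 tip can [-102.4   -0.6  115.4] F can [-2.3  -0.97 -1.61] rz units 0.01 z [-0.001 -0.    -1.   ]
(-98.5, 0, 115) -> [-3.9  0.6  0.4]
```

Request:
{"api": "apply_moves", "payload": {"rows": [{"x": -0.5,"y": 0,"z": 0,"rx": 0,"ry": 0,"rz": 0,"claw": 255},{"x": -1,"y": 0,"z": 0,"rx": 0,"ry": 0,"rz": 0,"claw": 255},{"x": -1,"y": 0,"z": 0,"rx": 0,"ry": 0,"rz": 0,"claw": 255}]}}

```text
time_s: 8.88
position: [0.4899, 0.1243, 0.141]
tcp_rot: [[-0.945, 0.326, -0.0], [0.326, 0.945, -0.0], [0.0, -0.0, -1.0]]
force: [-2.0, -0.7, -2.0]
opening: 0.001
grasp_force: 1.2
```

Request:
{"api": "apply_moves", "payload": {"rows": [{"x": -0.5,"y": 0,"z": 0,"rx": 0,"ry": 0,"rz": 0,"claw": 255},{"x": -1,"y": 0,"z": 0,"rx": 0,"ry": 0,"rz": 0,"claw": 255},{"x": -1,"y": 0,"z": 0,"rx": 0,"ry": 0,"rz": 0,"claw": 255}]}}

```text
time_s: 9.25
position: [0.4909, 0.1241, 0.141]
tcp_rot: [[-0.945, 0.326, -0.0], [0.326, 0.945, -0.0], [-0.0, -0.0, -1.0]]
force: [-3.3, 0.1, -1.7]
opening: 0.005
grasp_force: 1.3
```

```bash
python3 - <<'E'
from h import *
where((-98.5,0,115))
E
```

```text
t 9.25 tip can [-99.9  -0.4 115.5] F can [-3.09 -1.   -1.71] rz units 0.01 z [-0. -0. -1.]
(-98.5, 0, 115) -> [-1.4  0.4  0.5]
```

Request:
{"api": "apply_moves", "payload": {"rows": [{"x": -0.4,"y": 0,"z": 0,"rx": 0,"ry": 0,"rz": 0,"claw": 255},{"x": -0.8,"y": 0,"z": 0,"rx": 0,"ry": 0,"rz": 0,"claw": 255},{"x": -0.8,"y": 0,"z": 0,"rx": 0,"ry": 0,"rz": 0,"claw": 255}]}}

```text
time_s: 9.62
position: [0.4914, 0.1239, 0.141]
tcp_rot: [[-0.945, 0.326, -0.001], [0.326, 0.945, 0.0], [0.001, -0.0, -1.0]]
force: [-2.7, 0.3, -2.0]
opening: 0.006
grasp_force: 1.6
```

```bash
python3 - <<'E'
from h import *
where(); snap('top','top5')
# canister shift check: image registration of the lid back corner region between top3 and top5
a,b=[cv2.cvtColor(np.load(f+'.npz')['im'],cv2.COLOR_RGB2GRAY).astype(np.float32) for f in('top3','top5')]
for (y0,y1,x0,x1) in((140,168,285,318),(160,190,308,340),(150,190,345,372)):
    t=a[y0:y1,x0:x1]; g=lambda q:q
    print(cv2.phaseCorrelate(t-t.mean(),b[y0:y1,x0:x1]-b[y0:y1,x0:x1].mean()), np.abs(t-b[y0:y1,x0:x1]).mean())
E
```

```text
t 9.62 tip can [-99.5  -0.4 115.5] F can [-2.64 -0.57 -1.96] rz units 0.01 z [-0.001  0.    -1.   ]
((-0.021477086933145983, -0.08780703095459153), 0.9734282378797178) 2.2738094
((-0.07356913207841131, -0.05813342588186643), 0.9387134402990341) 1.8104167
((0.48313041929599976, -0.027394589879197184), 0.9621816041292968) 2.2759259
```

The canister hasn't shifted, so I'll keep pushing.

Request:
{"api": "apply_moves", "payload": {"rows": [{"x": -0.5,"y": 0,"z": 0,"rx": 0,"ry": 0,"rz": 0,"claw": 255},{"x": -1,"y": 0,"z": 0,"rx": 0,"ry": 0,"rz": 0,"claw": 255},{"x": -1,"y": 0,"z": 0,"rx": 0,"ry": 0,"rz": 0,"claw": 255}]}}

```text
time_s: 10.05
position: [0.4915, 0.1239, 0.141]
tcp_rot: [[-0.945, 0.326, -0.002], [0.326, 0.945, 0.0], [0.002, -0.0, -1.0]]
force: [-5.7, 2.7, 0.1]
opening: 0.004
grasp_force: 2.8
```

```bash
python3 - <<'E'
from h import *
where()
E
```

```text
t 10.05 tip can [-99.4  -0.4 115.5] F can [-6.27  0.64  0.1 ] rz units 0.01 z [-0.002  0.    -1.   ]
```

The position has stopped and the force has risen to 6 N, so the catch is against its stop. I'll back off, rise, and go over the vent.

Request:
{"api": "apply_moves", "payload": {"rows": [{"x": 20,"y": 0,"z": 0,"rx": 0,"ry": 0,"rz": 0,"claw": 255},{"x": 40,"y": 0,"z": -20,"rx": 0,"ry": 0,"rz": 0,"claw": 255},{"x": 40,"y": 0,"z": -75,"rx": 0,"ry": 0,"rz": 0,"claw": 255},{"x": 40,"y": 0,"z": -110,"rx": 0,"ry": 0,"rz": 0,"claw": 255},{"x": 40,"y": 0,"z": -110,"rx": 0,"ry": 0,"rz": 0,"claw": 255}]}}

```text
time_s: 10.68
position: [0.4593, 0.1367, 0.255]
tcp_rot: [[-0.945, 0.326, 0.014], [0.326, 0.945, 0.0], [-0.013, 0.005, -1.0]]
force: [-0.3, 0.1, 0.6]
opening: 0.003
grasp_force: 0.0
```

```bash
python3 - <<'E'
from h import *
where((38,0,185),(38,0,165)); snap('side','side6'); im=cv2.imread('pics/side6.png')[160:290,270:433]; cv2.imwrite('pics/crop6.png',cv2.resize(im,None,fx=4.5,fy=4.5,interpolation=cv2.INTER_CUBIC))
E
```

```text
t 10.68 tip can [-133.6    1.3  229.5] F can [-0.28  0.01  0.56] rz units 0.01 z [ 0.014  0.    -1.   ]
(38, 0, 185) -> [-171.    -1.7   46.7]
(38, 0, 165) -> [-170.8   -1.8   66.7]
```

View pics/crop6.png

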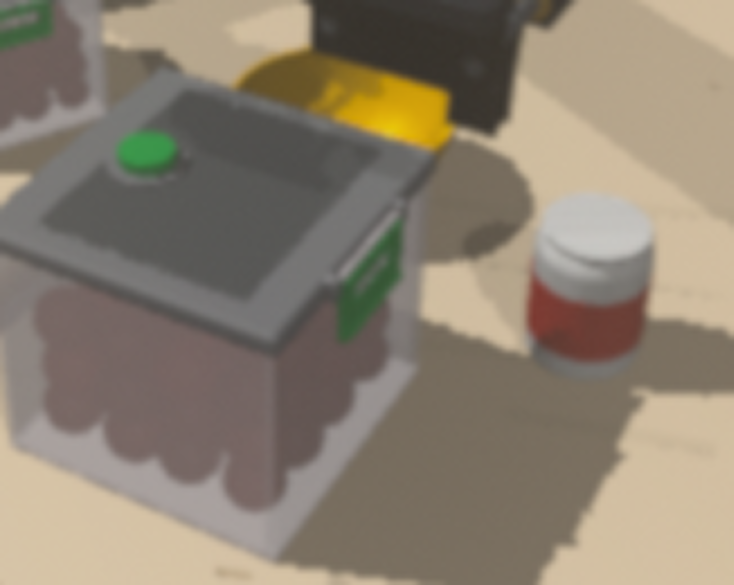

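The crop shows the lid shut, the catch hanging flush at (370,282) and the vent still up at (147,150). Now the vent.

Request:
{"api": "apply_moves", "payload": {"rows": [{"x": -50,"y": 0,"z": 0,"rx": 0,"ry": 0,"rz": 0,"claw": 255},{"x": -100,"y": 0,"z": 0,"rx": 0,"ry": 0,"rz": 0,"claw": 255},{"x": -150,"y": 0,"z": 20,"rx": 0,"ry": 0,"rz": 0,"claw": 255},{"x": -175,"y": 0,"z": 40,"rx": 0,"ry": 0,"rz": 0,"claw": 255},{"x": -175,"y": 0,"z": 50,"rx": 0,"ry": 0,"rz": 0,"claw": 255},{"x": -175,"y": 0,"z": 50,"rx": 0,"ry": 0,"rz": 0,"claw": 255},{"x": -175,"y": 0,"z": 50,"rx": 0,"ry": 0,"rz": 0,"claw": 255}]}}

```text
time_s: 11.6
position: [0.6194, 0.0801, 0.2014]
tcp_rot: [[-0.945, 0.326, -0.0], [0.326, 0.945, 0.0], [0.0, 0.0, -1.0]]
force: [-0.5, -0.5, 0.5]
opening: 0.007
grasp_force: 0.0
```

```bash
python3 - <<'E'
from h import *
where((38,0,162))
E
```

```text
t 11.6 tip can [ 35.8  -0.  175.9] F can [-0.34 -0.68  0.55] rz units 0.01 z [-0.  0. -1.]
(38, 0, 162) -> [-2.2  0.  13.9]
```

Request:
{"api": "apply_moves", "payload": {"rows": [{"x": -2,"y": 0,"z": 8,"rx": 0,"ry": 0,"rz": 0,"claw": 255},{"x": -2,"y": 0,"z": 14,"rx": 0,"ry": 0,"rz": 0,"claw": 255},{"x": -2,"y": 0,"z": 16,"rx": 0,"ry": 0,"rz": 0,"claw": 255},{"x": -2,"y": 0,"z": 18,"rx": 0,"ry": 0,"rz": 0,"claw": 255},{"x": -2,"y": 0,"z": 20,"rx": 0,"ry": 0,"rz": 0,"claw": 255},{"x": -2,"y": 0,"z": 20,"rx": 0,"ry": 0,"rz": 0,"claw": 255}]}}

```text
time_s: 12.35
position: [0.6217, 0.0789, 0.1811]
tcp_rot: [[-0.945, 0.326, -0.001], [0.326, 0.945, 0.0], [0.001, -0.0, -1.0]]
force: [-3.2, 0.5, 3.5]
opening: 0.007
grasp_force: 1.7
```

Request:
{"api": "apply_moves", "payload": {"rows": [{"x": 0,"y": 0,"z": 1,"rx": 0,"ry": 0,"rz": 0,"claw": 255},{"x": 0,"y": 0,"z": 2,"rx": 0,"ry": 0,"rz": 0,"claw": 255},{"x": 0,"y": 0,"z": 2,"rx": 0,"ry": 0,"rz": 0,"claw": 255},{"x": 0,"y": 0,"z": 2,"rx": 0,"ry": 0,"rz": 0,"claw": 255}]}}

```text
time_s: 12.85
position: [0.6224, 0.0788, 0.1789]
tcp_rot: [[-0.945, 0.326, 0.001], [0.326, 0.945, -0.0], [-0.001, 0.0, -1.0]]
force: [-1.0, -0.0, 2.0]
opening: 0.004
grasp_force: 0.7
```

```bash
python3 - <<'E'
from h import *
where((38,0,153))
E
```

```text
t 12.85 tip can [ 39.1  -0.2 153.4] F can [-0.94 -0.34  2.05] rz units 0.01 z [ 0.001 -0.    -1.   ]
(38, 0, 153) -> [1.1 0.2 0.4]
```

Request:
{"api": "apply_moves", "payload": {"rows": [{"x": 0,"y": 0,"z": 0.7,"rx": 0,"ry": 0,"rz": 0,"claw": 255},{"x": 0,"y": 0,"z": 1.5,"rx": 0,"ry": 0,"rz": 0,"claw": 255},{"x": 0,"y": 0,"z": 1.5,"rx": 0,"ry": 0,"rz": 0,"claw": 255},{"x": 0,"y": 0,"z": 1.5,"rx": 0,"ry": 0,"rz": 0,"claw": 255}]}}

```text
time_s: 13.35
position: [0.6225, 0.0788, 0.1784]
tcp_rot: [[-0.945, 0.326, 0.001], [0.326, 0.945, -0.0], [-0.001, 0.0, -1.0]]
force: [-3.4, 0.1, 6.3]
opening: 0.001
grasp_force: 3.3
```

Request:
{"api": "apply_moves", "payload": {"rows": [{"x": 0,"y": 0,"z": 0.8,"rx": 0,"ry": 0,"rz": 0,"claw": 255},{"x": 0,"y": 0,"z": 1.5,"rx": 0,"ry": 0,"rz": 0,"claw": 255},{"x": 0,"y": 0,"z": 1.5,"rx": 0,"ry": 0,"rz": 0,"claw": 255},{"x": 0,"y": 0,"z": 1.5,"rx": 0,"ry": 0,"rz": 0,"claw": 255}]}}

```text
time_s: 13.85
position: [0.6225, 0.0788, 0.1783]
tcp_rot: [[-0.945, 0.326, 0.002], [0.326, 0.945, -0.0], [-0.002, 0.0, -1.0]]
force: [-4.7, 0.3, 13.0]
opening: 0.004
grasp_force: 6.5
```

The plug is at its stop: the tip is at 153.3 mm with 13 N. I'll retreat and check.

Request:
{"api": "apply_moves", "payload": {"rows": [{"x": 0,"y": 0,"z": -20,"rx": 0,"ry": 0,"rz": 0,"claw": 255},{"x": 0,"y": 0,"z": -75,"rx": 0,"ry": 0,"rz": 0,"claw": 255},{"x": 50,"y": 0,"z": -120,"rx": 0,"ry": 0,"rz": 0,"claw": 255},{"x": 110,"y": 0,"z": -120,"rx": 0,"ry": 0,"rz": 0,"claw": 255},{"x": 170,"y": 0,"z": -120,"rx": 0,"ry": 0,"rz": 0,"claw": 255},{"x": 220,"y": 0,"z": -120,"rx": 0,"ry": 0,"rz": 0,"claw": 255},{"x": 220,"y": 0,"z": -120,"rx": 0,"ry": 0,"rz": 0,"claw": 255},{"x": 220,"y": 0,"z": -120,"rx": 0,"ry": 0,"rz": 0,"claw": 255}]}}

```text
time_s: 14.85
position: [0.4158, 0.1506, 0.2965]
tcp_rot: [[-0.945, 0.326, 0.004], [0.326, 0.945, -0.0], [-0.003, 0.001, -1.0]]
force: [1.2, -1.0, 1.5]
opening: 0.007
grasp_force: 0.0
```

```bash
python3 - <<'E'
from h import *
where(); snap('side','side7'); snap('top','top7')
a=cv2.resize(cv2.imread('pics/side7.png')[165:255,265:385],None,fx=4,fy=4,interpolation=cv2.INTER_CUBIC); b=cv2.resize(cv2.imread('pics/top7.png')[135:260,250:380],None,fx=2.88,fy=2.88,interpolation=cv2.INTER_CUBIC)
h=min(len(a),len(b),); cv2.imwrite('pics/end.png',np.hstack([a[:h,:420],b[:h]])[:, :800])
im=np.load('top7.npz')['im'].astype(int); 
for f in('top3','top7'):
    im=np.load(f+'.npz')['im'].astype(int)
    for nm,(r0,r1,c0,c1) in dict(vent=(160,190,305,340),catch=(222,260,275,325)).items():
        g=[(u,v) for v in range(r0,r1) for u in range(c0,c1) if im[v,u,1]>im[v,u,0]+40]
        if g: P=(pts(f,g)-O)@B*1e3; print(f,nm,len(P),np.median(P,0))
    L=(pts(f,[(u,v) for v in range(185,215) for u in range(295,335)])-O)@B*1e3; print('lid z',np.median(L[:,2]))
a,b=[cv2.cvtColor(np.load(f+'.npz')['im'],cv2.COLOR_RGB2GRAY).astype(np.float32) for f in('top3','top7')]
for (y0,y1,x0,x1) in((138,168,280,318),(155,195,345,378),(200,235,258,280)):
    print(cv2.phaseCorrelate(a[y0:y1,x0:x1]-a[y0:y1,x0:x1].mean(),b[y0:y1,x0:x1]-b[y0:y1,x0:x1].mean()))
E
```

```text
t 14.85 tip can [-1.796e+02  1.000e-01  2.710e+02] F can [ 1.44 -0.61  1.47] rz units 0.01 z [ 0.004 -0.    -1.   ]
top3 vent 165 [ 38.82676115   1.39740322 158.64285764]
top3 catch 330 [-103.22242479    0.59210134  135.84672305]
lid z 149.483035579496
top7 vent 158 [ 39.06494755   1.80450692 152.72948014]
top7 catch 15 [-88.25837325  -2.83165675 112.95046674]
lid z 149.5876886933576
((-0.027992324547415848, 0.054626691246820513), 1.0188865621884664)
((-0.04379890105881401, 0.020603393794210945), 0.9565854605701235)
((-0.01913111052778227, 0.030300361037191692), 0.983721949160099)
```

View pics/end.png

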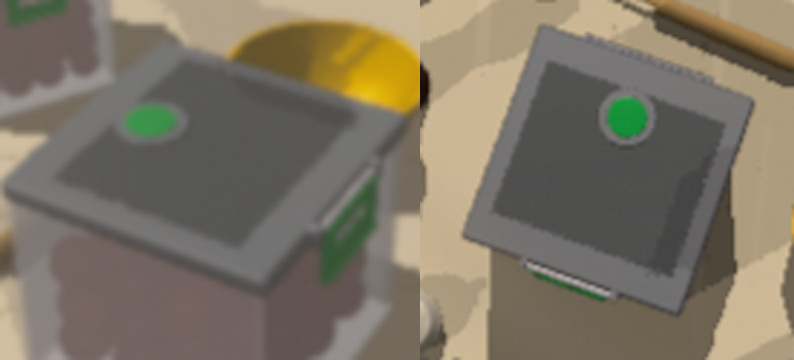

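The picture shows the lid shut, the catch flush at (350,230) and the vent pressed home at (152,121) on the left and (627,117) on the right. The vent travelled 5.9 mm and the canister hasn't moved.

```bash
python3 -c "from rig import *; print(hand_in())"
```

```text
the job is handed in; nothing more can be done
None
```

I closed the lid, pressed the catch flush and pressed the vent plug home, in that order; the last pictures show all three shut and the canister where it stood. The job is handed in, with the arm's clock at about 15 s.

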